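# Clamp an airspeed indicator with a clutch knob

### The job

Stand the small airspeed indicator (black case, chrome rim) dial up on the base of the aluminium clamping fixture, in the gap between its sliding jaw and its V jaw, and let go of it. Then close the jaw on it by turning the black knob clockwise until the knob's clutch clicks, and stop: one click is enough, two are allowed, never a third. Drive the jaw only with the knob, leave the indicator clamped and the knob released, and leave everything else on the bench alone.

Things in the scene. Friction and masses are not known exactly. Their poses are not given: they have to be found in the camera images.
- asi_center (a point): Centre of the loose airspeed indicator: a solid upright cylinder 56 mm in diameter and 52 mm tall, black steel case, chrome rim, black dial with white marks on top; about 0.2 to 0.4 kg. The point lies on its axis, half-way up (26 mm above its underside). z points up out of the dial. It may stand at any turn about its axis.
- fixture: The fixed clamping fixture. Origin under its base on the bench top, z up; y is the clamping direction, towards the V jaw; yaw within 0.3 rad of zero. Aluminium base plate 90 mm (x) by 250 mm (y from -155 to +95 mm), 12 mm thick. Blue gear housing 60 by 70 mm round y = -110 mm, top at z = 68 mm, the knob on it. Both steel jaws are about 60 mm wide and reach z = 37 mm.
- nest (a point): Where the indicator's foot can stand free: on the base's top face (z = 12 mm), fixture x = 0, y = -8 mm, 9 mm clear of the open sliding jaw; several mm off will do, the jaw pushes it home. The V jaw (opening to -y) is bolted on at a place that varies and is not given: home in it, the indicator's axis is at x = 0, y between +6 and +26 mm.
- jaw: The sliding jaw, a steel bar 60 mm (fixture x) by 24 mm high with a flat rubber pad in front that gives up to 4 mm on springs. Origin at the middle of the foot of the pad face; y is the way it slides when closing. It starts fully open, its face at fixture y = -45 mm. It moves 15 mm for each radian that the collar turns, and stays where it is left.
- knob_grip (a point): The clutch knob: round, fluted, black, 40 mm wide, 34 mm tall (z = 80 to 114 mm), orange top with a white line. The point is on its upright axis (fixture x = 0, y = -110 mm), 99 mm above the bench. Nothing else within 55 mm of the axis is higher than 78 mm. Clockwise from above closes the jaw: some 1.5 to 2.9 rad until it clamps, so it may need two or more grasps.
- knob_top (a point): Middle of the knob's top, z = 114 mm. Turning takes 0.1 to 0.2 N m while the jaw runs free. Once it has clamped, the torque climbs within 0.3 rad to about 0.4 N m, then the clutch clicks: the knob jumps forward over the collar and the torque falls at once to nearly nothing or below. A click is 30 degrees (0.524 rad); the torque climbs the same way before the next one.
- knob_mark (a point): White line on the knob's side, 20 mm from the axis, at the height of knob_grip. At the start it stands over the collar's red line (fixture -x); each click puts it about 30 degrees farther clockwise of the red line. Let go, the knob settles into its notch, give or take 5 degrees. Turned backwards, the knob only ratchets back over the collar and does not open the jaw.
- collar (a point): The steel collar under the knob, 54 mm in diameter, 10 mm high, that drives the jaw. The point lies on the axis on its top face, 78 mm above the bench. Its -x axis points along its red line. It turns with the knob until the clutch clicks.
- dome: Clear glass cover dome, 92 mm wide and 87 mm tall, loose. Origin under its centre. Not to be disturbed.
- bezel: Spare chrome bezel ring lying flat, 80 mm wide, 9 mm high, loose. Origin under its centre. Not to be disturbed.
- altimeter: A larger instrument, black case, 80 mm wide and 58 mm tall, loose; not the one to clamp. Origin under its centre. Not to be disturbed.
- grease: Jar, 52 mm wide and 70 mm tall, loose. Origin under its centre. Not to be disturbed.
- driver: Screwdriver, 170 mm long, lying loose. Not to be disturbed.
- brush: Brush, 160 mm long, lying loose. Not to be disturbed.
Not all that is in view belongs to the job. What is shaped like the part that bears asi_center but orange is not meant.

How it is judged:
By the outcome, as a careful person would: the job done as asked, in the order asked, and still so for the second after the job is handed in, with the robot touching nothing.
It also fails if it takes over 72 s, if anything falls off the work surface, if the arm or the gripper's body presses on something with over 40 N, if the wrist force passes 120 N, or if a joint passes its speed limit or range.

### The arm

A 6-joint arm with a two-finger parallel gripper is mounted at the origin on the work surface. World frame = base frame: x ahead of the robot, y to its left, z up, the work surface at z = 0. Lengths are in m, angles in rad, forces in N, time in s.
With the tool pointing down it reaches from about 0.3 to 0.875 m from the base axis. Payload 6.4 kg.
Tool frame: the origin (TCP) lies midway between the tips of the shut fingers; the grasp point (between the pads) lies 19 mm behind it (ctrl.hold_point_z is the distance from the TCP to the grasp point, in m); z points along the fingers, y is the line along which they close (so a half turn about z gives the same grasp; the last joint's range is limited). The gripper opens to 85 mm and grips with 20 to 120 N. Pads are 22 mm wide; open, the fingers measure 114 mm over their backs; the gripper's body (76 mm by 85 mm) begins 54 mm behind the grasp point. The pads swing forward as they close: fully open they stand 13 mm farther back than shut.
Start: joints at [1.084, 0.181, 1.607, -0, 1.354, -0.206], TCP at [0.159, 0.552, 0.231] pointing down, gripper open.
Joint ranges: [-2.99, 2.99], [-0.89, 2.07], [0.3, 2.58], [-1.14, 4.28], [0, 2.63], [-3.12, 3.12]. Speed limits (rad/s): [2.57, 2.57, 3.01, 3.14, 3.14, 3.14].

### API

Orientations are given as a unit quaternion [w, x, y, z].
In Python, from bench import ctrl gives the robot as it stands.
- The arm moves only by the tool carry_out, never from a script. Its argument "plan" is text: rows parted by semicolons, each of 6 numbers parted by spaces: the shift along the tool's x, y, z as a fraction of full scale, then the turn, a rotation vector about the tool's x, y, z as a fraction of full scale. A call has exactly 8 rows; each row shifts and turns the commanded pose from where the row before left it, along the tool's axes as they then stand; what a row does not reach is not made up. Full scale, the value 1, is 40 mm for a shift and 0.1 rad for a turn. A row lasts 1/12 s, in which the tool goes at most 41.7 mm and 7.16 degrees, less where a joint would pass 70% of its speed; a pose out of reach is approached as far as the arm can. A call with a number of a shift or a turn outside -1 to 1 is refused whole. A call with a gripper value outside its range is refused whole. "claw" is the gripper's target within -1 to 1 (shut at 1, half-way at 0, fully open at -1), set as the call begins (left out, the last holds). The fingers move at their own pace and stop on an object; the grip force is fixed at half the most. Time passes only in rows, so rows that do not move let the fingers close, or fill a call up. It gives the time, the measured TCP pose, the force, the opening and the grip force at its end, in the units of the state.
- ctrl.get_obs(): the state, without advancing time (a new reading comes with each control period).
- ctrl.camera(name): name is "side" or "top" or "wrist"; returns a dict with "pixels" (400x640x3 uint8, red, green, blue), "mtx" (3x3 intrinsics, pixels), "R" (3x3) and "t" (3): a world point X has camera coordinates R X + t. Camera axes: x right, y down, z forward; pixel columns grow to the right and rows downward; lengths in m; the calibration is good to about 2 mm. The wrist camera is an equidistant fisheye: a pixel r from the principal point sees the ray r / f radians off the axis. A picture is of the moment at which its call begins. There is no depth.
- ctrl.hand_in(): hands the job in; it is judged then, once.
The state is a dict: "time_s": time; "q": joint angles; "dq": joint speeds; "joint_efforts": joint torques, N m; "eef_pos": TCP position; "eef_rot": TCP orientation; "wrist_force": force on the tool from outside, world axes, zero at the start; "torque": the same for the moment, N m; "opening": opening from 0.0 (shut) to 1.0 (fully open); "grasp_force": force on a finger pad.
Only numpy, scipy, OpenCV 4.12 (cv2) and the standard library are available. Lean on these libraries where they do the work, as an engineer would, in place of code of your own. Each camera call takes 0.05 s, during which the arm holds its last target. There are 200 camera calls.

## Working session

There is one attempt and no reset: what is moved stays moved. The work goes in short steps, Python scripts to look and compute and a tool call to move; the robot and the scene stay as the last step left them, time stands still between calls to the robot, and variables do not carry over. Pictures are saved under pics/ and viewed, at most 10 in all, crops included, and the job is handed in when it is done.

Besides the shell and the picture viewer there is one more tool, called after ">>>" by a JSON object that holds its "name" and its "arguments", one argument or row to a line. carry_out: Moves the arm, as the interface text tells. Shift numbers are shares of 40 mm and turn numbers shares of 0.1 rad, none past 1 either way. Its arguments: {"type":"object","properties":{"plan":{"type":"string"},"claw":{"type":"number"}},"required":["plan"]}

```bash
ls; mkdir -p pics; python3 - <<'E'
from bench import ctrl
import cv2,numpy as np
print(ctrl.get_obs(), ctrl.hold_point_z)
ims=[]
for n in ("top","side"):
    c=ctrl.camera(n); np.savez(n+"0.npz",**c); print(n,c["mtx"].round(1).tolist(),c["R"].round(3).tolist(),c["t"].round(3).tolist())
    cv2.imwrite(f"pics/{n}0.png",c["pixels"][:,:,::-1])
E
```

```text
pics
{'time_s': 0.0, 'q': array([ 1.08368283e+00,  1.81523290e-01,  1.60799069e+00,  7.59587653e-06,
        1.35379943e+00, -2.06315319e-01]), 'dq': array([ 0.00115777, -0.00060189,  0.00083181, -0.00038925, -0.00046668,
       -0.0001116 ]), 'joint_efforts': array([ 1.35185375e-03, -4.44859314e+01, -3.51339519e+01, -5.12455699e-05,
        9.43737512e-03,  1.80097720e-05]), 'eef_pos': array([0.15907576, 0.55199381, 0.2304025 ]), 'eef_rot': array([-2.95853035e-04,  1.39939047e-01,  9.90159746e-01, -8.07922864e-04]), 'wrist_force': array([0.28736478, 1.0198465 , 0.12342222]), 'torque': array([ 0.03676387, -0.01233741,  0.0082866 ]), 'grasp_force': 0.0, 'opening': 0.9964774900529109} 0.0187
top [[376.2, 0.0, 317.8], [0.0, 376.2, 193.3], [0.0, 0.0, 1.0]] [[-0.027, -1.0, -0.003], [-0.98, 0.027, -0.197], [0.197, -0.002, -0.98]] [0.055, 0.547, 0.92]
side [[451.5, 0.0, 310.5], [0.0, 451.5, 200.3], [0.0, 0.0, 1.0]] [[0.909, -0.418, -0.009], [-0.262, -0.554, -0.79], [0.325, 0.72, -0.613]] [-0.445, 0.237, 1.188]
```

View pics/top0.png

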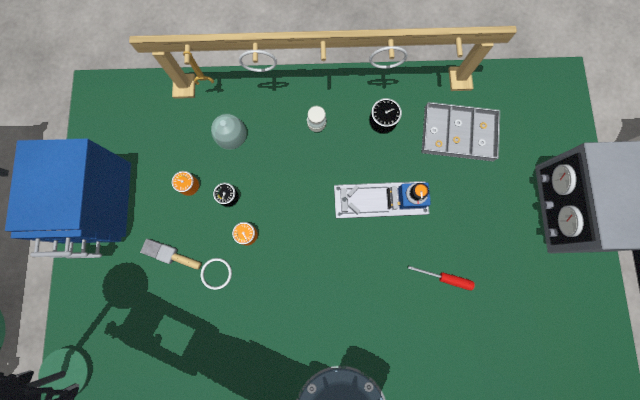

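View pics/side0.png

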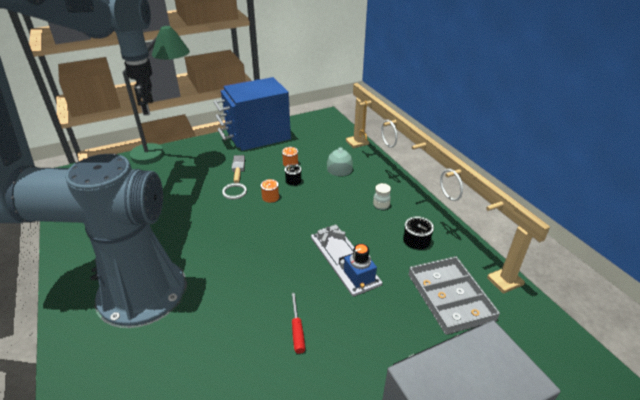

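The candidates in the top view are the black one with the chrome rim at (224,194), orange lookalikes at (184,182) and (244,233), and the larger black altimeter at (386,113). I choose (224,194): small, black and chrome-rimmed. I'll check it in a close crop, together with the fixture.

```bash
cat > h.py <<'E'
import numpy as np,cv2
from scipy.spatial.transform import Rotation as Rn
def at(c,px,z):
    "world point seen at pixel px, at height z (pinhole)"
    d=c["R"].T@np.linalg.solve(c["mtx"],[*px,1.]); o=-c["R"].T@c["t"]
    return o+d*(z-o[2])/d[2]
def proj(c,X,fish=False):
    p=c["R"]@np.asarray(X,float)+c["t"]
    if fish:
        r=np.hypot(p[0],p[1]); th=np.arctan2(r,p[2]); p=np.array([p[0]/r*th,p[1]/r*th,1]) if r>1e-9 else np.array([0,0,1.])
    return (c["mtx"]@(p/p[2]))[:2]
def fray(c,px):
    m=c["mtx"]; a=np.array([(px[0]-m[0,2])/m[0,0],(px[1]-m[1,2])/m[1,1]]); th=np.hypot(*a)
    d=np.array([*(a/th*np.sin(th)),np.cos(th)]) if th>1e-9 else np.array([0,0,1.])
    return c["R"].T@d
def fat(c,px,z):
    d=fray(c,px); o=-c["R"].T@c["t"]; return o+d*(z-o[2])/d[2]
E
python3 - <<'E'
from h import *
c=dict(np.load("top0.npz")); im=c["pixels"][:,:,::-1]
a=cv2.resize(im[155:235,164:264],None,fx=4,fy=4,interpolation=cv2.INTER_CUBIC)
b=cv2.resize(im[170:230,325:437],None,fx=7,fy=7,interpolation=cv2.INTER_CUBIC)[:, :784]
o=np.zeros((600,784,3),np.uint8); o[:180,:400]=a[80:260]; o[180:600]=b
cv2.imwrite("pics/crop1.png",o)
print("asi",at(c,(224,194),.052))
print("knob",at(c,(421,191),.114))
E
```

```text
asi [0.55354499 0.2843029  0.052     ]
knob [ 0.5351339  -0.21014315  0.114     ]
```

View pics/crop1.png

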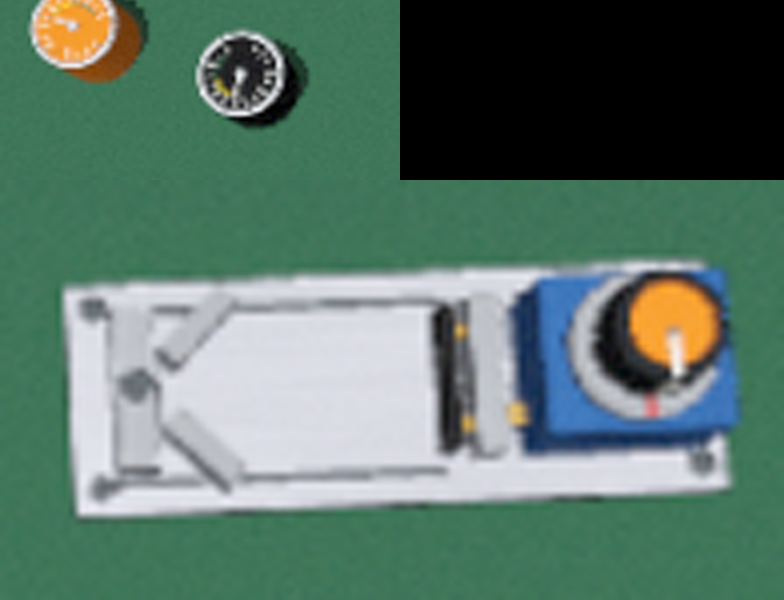

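The crop shows the small black, chrome-rimmed indicator at crop (241,74), which is about px (224,193). The fixture's base corners are at crop (65,288), (78,516), (730,487) and (702,262), the knob top is at (675,322), and the red line is towards the robot.

```bash
python3 - <<'E'
from h import *
c=dict(np.load("top0.npz"))
f=lambda u,v:(325+(u+.5)/7-.5,170+(v-180+.5)/7-.5)
print("asi",at(c,(164+241.5/4-.5,155+154.5/4-.5),.052))
print("knob",k:=at(c,f(675,322),.114))
P=np.array([at(c,f(*p),.012)[:2] for p in [(65,288),(78,516),(730,487),(702,262)]])
L=np.array([[.045,.095],[-.045,.095],[-.045,-.155],[.045,-.155]])
# include knob
P=np.vstack([P,k[:2]]);L=np.vstack([L,[0,-.110]])
pm,lm=P.mean(0),L.mean(0);A,B=P-pm,L-lm
yaw=np.arctan2((B[:,0]*A[:,1]-B[:,1]*A[:,0]).sum(),(A*B).sum())
R=np.array([[np.cos(yaw),-np.sin(yaw)],[np.sin(yaw),np.cos(yaw)]]);t=pm-R@lm
print("yaw",yaw,"origin",t,"res mm",1000*(P-(L@R.T+t)).round(4))
print("nest",R@[0,-.008]+t,"knob",R@[0,-.11]+t)
w=ctrl=None
from bench import ctrl
o=ctrl.get_obs();print(Rn.from_quat(o["eef_rot"],scalar_first=True).as_matrix().round(3),o["eef_pos"])
E
```

```text
asi [0.55587583 0.28468031 0.052     ]
knob [ 0.53796671 -0.21037192  0.114     ]
yaw 0.018038819477182323 origin [ 0.53554969 -0.09924866] res mm [[-0.2 -0.3]
 [ 0.5 -0.5]
 [ 0.4  0.1]
 [-1.2  1.8]
 [ 0.4 -1.1]]
nest [ 0.53569399 -0.10724735] knob [ 0.53753385 -0.20923076]
[[-0.961  0.277 -0.001]
 [ 0.277  0.961 -0.001]
 [ 0.    -0.002 -1.   ]] [0.15906399 0.552049   0.23046344]
```

>>> {"name": "carry_out", "arguments": {
  "plan": "-0.71 -0.23 0.125 0 0 0;-0.71 -0.23 0.125 0 0 0;-0.71 -0.23 0.125 0 0 0;-0.71 -0.23 0.125 0 0 0;-0.71 -0.23 0.125 0 0 0;-0.71 -0.23 0.125 0 0 0;-0.71 -0.23 0.125 0 0 0;-0.71 -0.23 0.125 0 0 0",
  "claw": -1
}}

```text
time_s: 0.77
eef_pos: [0.358, 0.4176, 0.1907]
eef_rot: [-0.0, 0.14, 0.99, -0.0]
wrist_force: [-0.2, 0.8, 0.2]
opening: 1.0
grasp_force: 0.0
```

>>> {"name": "carry_out", "arguments": {
  "plan": "-0.71 -0.23 0.125 0 0 0;-0.71 -0.23 0.125 0 0 0;-0.71 -0.23 0.125 0 0 0;-0.71 -0.23 0.125 0 0 0;-0.71 -0.23 0.125 0 0 0;-0.71 -0.23 0.125 0 0 0;-0.71 -0.23 0.125 0 0 0;-0.71 -0.23 0.125 0 0 0"
}}

```text
time_s: 1.43
eef_pos: [0.5559, 0.284, 0.1505]
eef_rot: [-0.0, 0.14, 0.99, -0.0]
wrist_force: [0.6, 0.2, -0.6]
opening: 1.004
grasp_force: 0.0
```

>>> {"name": "carry_out", "arguments": {
  "plan": "0 0 0 0 0 0.8;0 0 0 0 0 0.8;0 0 0 0 0 0.8;0 0 0 0 0 0.8;0 0 0 0 0 0.8;0 0 0 0 0 0.8;0 0 0 0 0 0.8;0 0 0 0 0 0.8"
}}

```text
time_s: 2.1
eef_pos: [0.5547, 0.285, 0.1507]
eef_rot: [-0.0, 0.446, 0.895, -0.0]
wrist_force: [-0.6, 0.3, 0.5]
opening: 1.0
grasp_force: 0.0
```

>>> {"name": "carry_out", "arguments": {
  "plan": "0 0 0 0 0 0.8;0 0 0 0 0 0.8;0 0 0 0 0 0.8;0 0 0 0 0 0.8;0 0 0 0 0 0.8;0 0 0 0 0 0.8;0 0 0 0 0 0.8;0 0 0 0 0 0.8"
}}

```text
time_s: 2.77
eef_pos: [0.5547, 0.285, 0.1507]
eef_rot: [-0.0, 0.705, 0.709, -0.001]
wrist_force: [0.8, -0.0, -0.1]
opening: 1.0
grasp_force: 0.0
```

Next, a wrist view to check the alignment.

```bash
python3 - <<'E'
from h import *
from bench import ctrl
c=ctrl.camera("wrist"); np.savez("w1.npz",**c)
print(c["mtx"].round(1).tolist(),"campos",-c["R"].T@c["t"], c["R"].round(2).tolist())
im=c["pixels"][:,:,::-1].copy()
p=proj(c,[.5559,.2847,.052],True);print("pred dial",p)
for a in np.linspace(0,2*np.pi,24):
    q=proj(c,[.5559+.028*np.cos(a),.2847+.028*np.sin(a),.052],True);cv2.circle(im,tuple(int(round(v)) for v in q),1,(0,255,0),-1)
cv2.imwrite("pics/w1.png",im)
E
```

```text
[[309.7, 0.0, 312.6], [0.0, 309.7, 193.7], [0.0, 0.0, 1.0]] campos [0.55423183 0.36403914 0.29317827] [[1.0, 0.01, -0.0], [0.01, -0.95, 0.31], [0.0, -0.31, -0.95]]
pred dial [314.24173577 195.11110031]
```

View pics/w1.png

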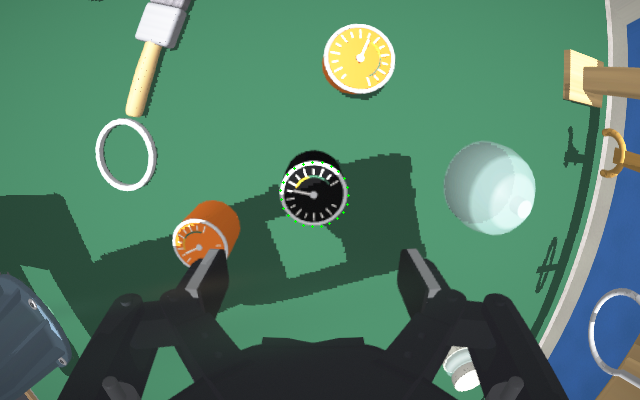

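The view shows the black indicator at (314,193), ringed by the predicted circle to within about 1 mm. The fingers are at (205,270) and (420,275). The orange lookalike at (200,245) is clear of the descent by 2 cm or more.

>>> {"name": "carry_out", "arguments": {
  "plan": "0 0.03 0.5 0 0 0;0 0 0.5 0 0 0;0 0 0.5 0 0 0;0 0 0.5 0 0 0;0 0 0.5 0 0 0;0 0 0.5 0 0 0;0 0 0.3 0 0 0;0 0 0.2 0 0 0"
}}

```text
time_s: 3.48
eef_pos: [0.555, 0.2847, 0.0091]
eef_rot: [-0.001, 0.703, 0.711, -0.001]
wrist_force: [-0.3, 0.5, -0.1]
opening: 0.993
grasp_force: 0.0
```

>>> {"name": "carry_out", "arguments": {
  "plan": "0 0 0 0 0 0;0 0 0 0 0 0;0 0 0 0 0 0;0 0 0 0 0 0;0 0 0 0 0 0;0 0 0 0 0 0;0 0 0 0 0 0;0 0 0 0 0 0",
  "claw": 1
}}

```text
time_s: 4.15
eef_pos: [0.5573, 0.2855, 0.0126]
eef_rot: [0.0, 0.704, 0.711, 0.001]
wrist_force: [-1.2, 0.8, 6.0]
opening: 0.643
grasp_force: 64.3
```

>>> {"name": "carry_out", "arguments": {
  "plan": "0 0 -0.1 0 0 0;0 0 -0.3 0 0 0;0 0 -0.5 0 0 0;0 0 -0.6 0 0 0;0 0 -0.6 0 0 0;0 0 -0.6 0 0 0;0 0 -0.6 0 0 0;0 0 -0.2 0 0 0"
}}

```text
time_s: 4.82
eef_pos: [0.5581, 0.2857, 0.1559]
eef_rot: [0.001, 0.704, 0.711, 0.002]
wrist_force: [1.0, 1.5, -2.3]
opening: 0.644
grasp_force: 64.1
```

>>> {"name": "carry_out", "arguments": {
  "plan": "-0.3 -0.04 0 0 0 -0.08;-0.6 -0.04 0 0 0 0;-0.7 -0.04 0 0 0 0;-0.7 -0.04 0 0 0 0;-0.7 -0.04 0 0 0 0;-0.7 -0.04 0 0 0 0;-0.7 -0.04 0 0 0 0;-0.7 -0.04 0 0 0 0"
}}

```text
time_s: 5.48
eef_pos: [0.5461, 0.0797, 0.1505]
eef_rot: [-0.001, 0.701, 0.714, -0.001]
wrist_force: [1.0, 0.9, -4.0]
opening: 0.644
grasp_force: 64.1
```

>>> {"name": "carry_out", "arguments": {
  "plan": "-0.7 -0.04 0 0 0 0;-0.7 -0.04 0 0 0 0;-0.7 -0.04 0 0 0 0;-0.7 -0.04 0 0 0 0;-0.7 -0.04 0 0 0 0;-0.7 -0.04 0 0 0 0;-0.4 -0.04 0 0 0 0;-0.1 -0.04 0 0 0 0"
}}

```text
time_s: 6.15
eef_pos: [0.5371, -0.11, 0.1507]
eef_rot: [-0.0, 0.702, 0.712, -0.001]
wrist_force: [-0.3, 0.2, -3.1]
opening: 0.642
grasp_force: 64.1
```

```bash
python3 - <<'E'
from h import *
from bench import ctrl
o=ctrl.get_obs(); print(o["eef_pos"],o["eef_rot"].round(4),o["q"].round(2),o["wrist_force"],o["torque"])
c=ctrl.camera("wrist"); np.savez("w2.npz",**c)
im=c["pixels"][:,:,::-1].copy()
T=np.array([.53555,-.09925]);yaw=.018;R=np.array([[np.cos(yaw),-np.sin(yaw)],[np.sin(yaw),np.cos(yaw)]])
def dot(X,col):
    q=proj(c,X,True);cv2.circle(im,tuple(int(round(v)) for v in q),1,col,-1)
for a in np.linspace(-.045,.045,5): 
    dot([*(R@[a,.095]+T),.012],(0,0,255)); dot([*(R@[a,-.155]+T),.012],(0,0,255))
for a in np.linspace(-.155,.095,9):
    dot([*(R@[.045,a]+T),.012],(0,0,255)); dot([*(R@[-.045,a]+T),.012],(0,0,255))
p=o["eef_pos"]
for a in np.linspace(0,2*np.pi,24): dot([p[0]+.028*np.cos(a),p[1]+.028*np.sin(a),p[2]+.0395],(0,255,0))
cv2.imwrite("pics/w2.png",im)
E
```

```text
[ 0.53706951 -0.10996023  0.15070355] [-1.000e-04  7.017e-01  7.124e-01 -5.000e-04] [-0.42  0.21  1.75 -0.    1.19 -0.43] [-0.28970245  0.23489202 -3.0691119 ] [ 0.02583845 -0.00814182  0.04913678]
```

View pics/w2.png

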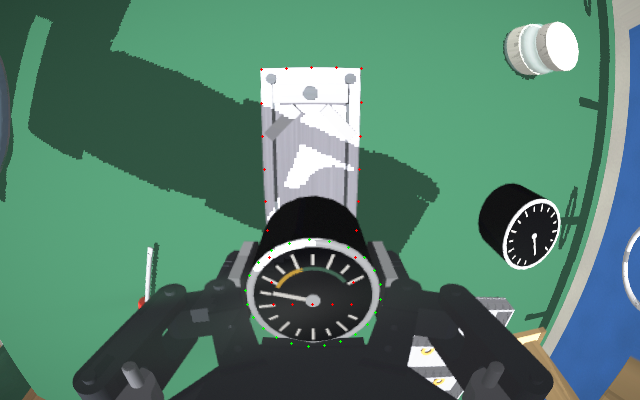

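The indicator hangs upright in the grip, its dial centre at (313,292) and matching the prediction. The base outline matches the red dots to about 1 px, and the open V jaw is at (310,120).

>>> {"name": "carry_out", "arguments": {
  "plan": "0.07 -0.035 0.4 0 0 0;0 0 0.5 0 0 0;0 0 0.5 0 0 0;0 0 0.5 0 0 0;0 0 0.5 0 0 0;0 0 0.3 0 0 0;0 0 0.2 0 0 0;0 0 0.1 0 0 0"
}}

```text
time_s: 6.87
eef_pos: [0.5356, -0.1035, 0.0301]
eef_rot: [-0.001, 0.7, 0.714, -0.0]
wrist_force: [-0.5, -0.2, -2.7]
opening: 0.642
grasp_force: 64.2
```

>>> {"name": "carry_out", "arguments": {
  "plan": "0 0 0.02 0 0 0;0 0 0.02 0 0 0;0 0 0 0 0 0;0 0 0 0 0 0;0 0 0 0 0 0;0 0 0 0 0 0;0 0 0 0 0 0;0 0 0 0 0 0"
}}

```text
time_s: 7.53
eef_pos: [0.5363, -0.1045, 0.0299]
eef_rot: [0.0, 0.701, 0.713, 0.0]
wrist_force: [0.9, 0.6, -3.3]
opening: 0.639
grasp_force: 64.2
```

>>> {"name": "carry_out", "arguments": {
  "plan": "-0.04 0 0.025 0 0 0;-0.02 0 0.025 0 0 0;0 0 0.025 0 0 0;0 0 0 0 0 0;0 0 0 0 0 0;0 0 0 0 0 0;0 0 0 0 0 0;0 0 0 0 0 0"
}}

```text
time_s: 8.2
eef_pos: [0.5363, -0.1068, 0.0267]
eef_rot: [0.0, 0.701, 0.713, 0.0]
wrist_force: [-0.9, 0.8, -2.9]
opening: 0.642
grasp_force: 64.2
```

>>> {"name": "carry_out", "arguments": {
  "plan": "0 0 0.025 0 0 0;0 0 0 0 0 0;0 0 0 0 0 0;0 0 0 0 0 0;0 0 0 0 0 0;0 0 0 0 0 0;0 0 0 0 0 0;0 0 0 0 0 0"
}}

```text
time_s: 8.87
eef_pos: [0.5363, -0.1069, 0.0257]
eef_rot: [-0.0, 0.701, 0.713, -0.0]
wrist_force: [0.5, -0.5, -2.9]
opening: 0.641
grasp_force: 64.2
```

>>> {"name": "carry_out", "arguments": {
  "plan": "0 0 0.025 0 0 0;0 0 0 0 0 0;0 0 0 0 0 0;0 0 0 0 0 0;0 0 0 0 0 0;0 0 0 0 0 0;0 0 0 0 0 0;0 0 0 0 0 0"
}}

```text
time_s: 9.53
eef_pos: [0.5363, -0.1069, 0.0247]
eef_rot: [0.0, 0.701, 0.713, 0.0]
wrist_force: [-0.0, -0.7, -2.6]
opening: 0.641
grasp_force: 64.3
```

>>> {"name": "carry_out", "arguments": {
  "plan": "0 0 0.025 0 0 0;0 0 0 0 0 0;0 0 0 0 0 0;0 0 0 0 0 0;0 0 0 0 0 0;0 0 0 0 0 0;0 0 0 0 0 0;0 0 0 0 0 0"
}}

```text
time_s: 10.2
eef_pos: [0.5364, -0.1069, 0.0246]
eef_rot: [0.0, 0.701, 0.713, -0.0]
wrist_force: [-4.1, 1.1, 6.3]
opening: 0.642
grasp_force: 65.2
```

Contact. I'll release and lift.

>>> {"name": "carry_out", "arguments": {
  "plan": "0 0 0 0 0 0;0 0 0 0 0 0;0 0 0 0 0 0;0 0 0 0 0 0;0 0 0 0 0 0;0 0 0 0 0 0;0 0 0 0 0 0;0 0 0 0 0 0",
  "claw": -1
}}

```text
time_s: 10.87
eef_pos: [0.5363, -0.1069, 0.0236]
eef_rot: [-0.0, 0.701, 0.713, -0.0]
wrist_force: [-0.7, -1.2, -0.2]
opening: 1.003
grasp_force: 0.0
```

>>> {"name": "carry_out", "arguments": {
  "plan": "0 0 -0.2 0 0 0;0 0 -0.4 0 0 0;0 0 -0.6 0 0 0;0 0 -0.6 0 0 0;0 0 -0.6 0 0 0;0 0 -0.6 0 0 0;0 0 -0.6 0 0 0;0 0 -0.6 0 0 0"
}}

```text
time_s: 11.53
eef_pos: [0.5361, -0.1067, 0.1936]
eef_rot: [0.0, 0.701, 0.713, 0.0]
wrist_force: [0.3, -0.6, -0.7]
opening: 0.999
grasp_force: 0.0
```

```bash
python3 - <<'E'
from h import *
from bench import ctrl
o=ctrl.get_obs(); print(o["eef_pos"],o["q"].round(2))
c=ctrl.camera("wrist"); np.savez("w3.npz",**c)
im=c["pixels"][:,:,::-1].copy()
T=np.array([.53555,-.09925]);yaw=.018;R=np.array([[np.cos(yaw),-np.sin(yaw)],[np.sin(yaw),np.cos(yaw)]])
def ring(x,y,z,r,col):
    for a in np.linspace(0,2*np.pi,24):
        q=proj(c,[*(R@[x+r*np.cos(a),y+r*np.sin(a)]+T),z],True);cv2.circle(im,tuple(int(round(v)) for v in q),1,col,-1)
ring(0,-.008,.064,.028,(0,255,0)); ring(0,-.11,.114,.02,(0,0,255))
cv2.imwrite("pics/w3.png",im)
E
```

```text
[ 0.53614198 -0.10674532  0.19358321] [-0.41  0.15  1.72  0.    1.27 -0.43]
```

View pics/w3.png

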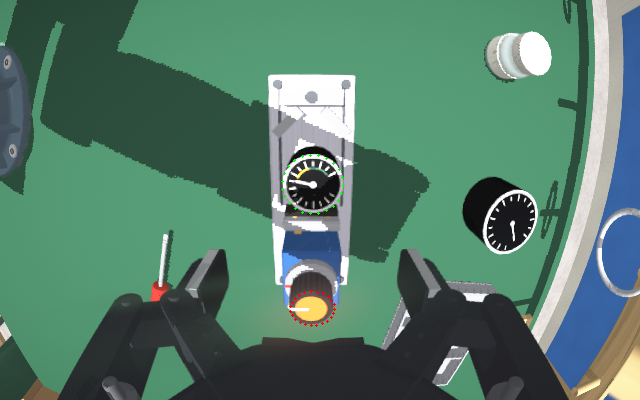

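The indicator stands at (313,185) in the gap, on the predicted ring. The knob top at (312,308) matches its ring as well. I'll move over the knob.

>>> {"name": "carry_out", "arguments": {
  "plan": "-0.5 0 0 0 0 0;-0.8 0 0 0 0 0;-0.8 0 0 0 0 0;-0.46 0 0 0 0 0;0 0 0 0 0 -1;0 0 0 0 0 -1;0 0 0 0 0 -1;0 0 0 0 0 -1"
}}

```text
time_s: 12.25
eef_pos: [0.538, -0.2095, 0.192]
eef_rot: [0.0, 0.543, 0.84, 0.0]
wrist_force: [-0.5, -0.1, 0.4]
opening: 1.0
grasp_force: 0.0
```

>>> {"name": "carry_out", "arguments": {
  "plan": "0 0 0 0 0 -0.5;0 0 0 0 0 0;0 0 0.1 0 0 0;0 0 0.1 0 0 0;0 0 0.1 0 0 0;0 0 0 0 0 0;0 0 0 0 0 0;0 0 0 0 0 0"
}}

```text
time_s: 12.92
eef_pos: [0.5381, -0.2092, 0.1796]
eef_rot: [-0.0, 0.524, 0.852, 0.0]
wrist_force: [0.2, -0.6, -0.4]
opening: 1.002
grasp_force: 0.0
```

```bash
python3 - <<'E'
from h import *
from bench import ctrl
o=ctrl.get_obs(); p=o["eef_pos"]; M=Rn.from_quat(o["eef_rot"],scalar_first=True).as_matrix()
print(p,o["q"].round(2)); print("to knob, tool axes, units:",(M.T@(np.array([.5375,-.2092,.084])-p)/.04).round(3))
E
```

```text
[ 0.53813158 -0.20921483  0.17959847] [-0.58  0.24  1.65  0.    1.26 -1.04]
to knob, tool axes, units: [ 0.007 -0.014  2.39 ]
```

>>> {"name": "carry_out", "arguments": {
  "plan": "0 -0.014 0.3 0 0 0;0 0 0.4 0 0 0;0 0 0.4 0 0 0;0 0 0.4 0 0 0;0 0 0.4 0 0 0;0 0 0.3 0 0 0;0 0 0.18 0 0 0;0 0 0 0 0 0"
}}

```text
time_s: 13.58
eef_pos: [0.5365, -0.2088, 0.0824]
eef_rot: [-0.002, 0.524, 0.852, 0.0]
wrist_force: [-0.7, -0.3, 0.3]
opening: 1.0
grasp_force: 0.0
```

>>> {"name": "carry_out", "arguments": {
  "plan": "0 0 0 0 0 0;0 0 0 0 0 0;0 0 0 0 0 0;0 0 0 0 0 0;0 0 0 0 0 0;0 0 0 0 0 0;0 0 0 0 0 0;0 0 0 0 0 0",
  "claw": 1
}}

```text
time_s: 14.25
eef_pos: [0.5378, -0.2107, 0.0877]
eef_rot: [0.001, 0.524, 0.852, -0.001]
wrist_force: [-9.7, 0.3, 16.9]
opening: 0.447
grasp_force: 91.4
```

```bash
cat > s.py <<'E'
from h import *
from bench import ctrl
o=ctrl.get_obs(); M=Rn.from_quat(o["eef_rot"],scalar_first=True).as_matrix()
print("p",o["eef_pos"].round(4),"toolyaw %.3f"%np.arctan2(M[1,0],M[0,0]),"q6 %.3f"%o["q"][5],"F",o["wrist_force"].round(1),"T",o["torque"].round(3),"j6 %.3f"%o["joint_efforts"][5],"grip",o["grasp_force"].round(1),o["opening"].round(3))
E
python3 s.py
```

```text
Traceback (most recent call last):
  File "s.py", line 4, in <module>
    print("p",o["eef_pos"].round(4),"toolyaw %.3f"%np.arctan2(M[1,0],M[0,0]),"q6 %.3f"%o["q"][5],"F",o["wrist_force"].round(1),"T",o["torque"].round(3),"j6 %.3f"%o["joint_efforts"][5],"grip",o["grasp_force"].round(1),o["opening"].round(3))
                                                                                                                                                                                               ^^^^^^^^^^^^^^^^^^^^^^
AttributeError: 'float' object has no attribute 'round'
```

>>> {"name": "carry_out", "arguments": {
  "plan": "0 0 -0.03 0 0 0;0 0 -0.03 0 0 0;0 0 -0.03 0 0 0;0 0 0 0 0 0;0 0 0 0 0 0;0 0 0 0 0 0;0 0 0 0 0 0;0 0 0 0 0 0"
}}

```text
time_s: 14.92
eef_pos: [0.5376, -0.2106, 0.0881]
eef_rot: [0.001, 0.524, 0.852, -0.001]
wrist_force: [-1.4, -5.9, -4.0]
opening: 0.442
grasp_force: 91.8
```

```bash
sed -i 's/o\["grasp_force"\].round(1),o\["opening"\].round(3)/"%.1f %.3f"%(o["grasp_force"],o["opening"]),"t %.2f"%o["time_s"]/' s.py; python3 s.py
```

```text
p [ 0.5376 -0.2106  0.0881] toolyaw 2.039 q6 -1.045 F [-1.4 -5.9 -4. ] T [-0.985 -0.012 -0.062] j6 -0.090 grip 91.8 0.442 t 14.92
```

>>> {"name": "carry_out", "arguments": {
  "plan": "0 0 0 0 0 0.5;0 0 0 0 0 0.5;0 0 0 0 0 0.5;0 0 0 0 0 0.5;0 0 0 0 0 0.5;0 0 0 0 0 0.5;0 0 0 0 0 0.5;0 0 0 0 0 0.5"
}}

```text
time_s: 15.58
eef_pos: [0.5368, -0.2109, 0.0881]
eef_rot: [0.0, 0.683, 0.73, -0.001]
wrist_force: [-5.7, -5.8, -2.1]
opening: 0.453
grasp_force: 92.2
```

```bash
python3 s.py
```

```text
p [ 0.5368 -0.2109  0.0881] toolyaw 1.637 q6 -0.643 F [-5.7 -5.8 -2.1] T [-1.297  0.67   0.196] j6 -0.567 grip 92.2 0.453 t 15.58
```

>>> {"name": "carry_out", "arguments": {
  "plan": "0 0 0 0 0 0.5;0 0 0 0 0 0.5;0 0 0 0 0 0.5;0 0 0 0 0 0.5;0 0 0 0 0 0.5;0 0 0 0 0 0.5;0 0 0 0 0 0.5;0 0 0 0 0 0.5"
}}

```text
time_s: 16.25
eef_pos: [0.536, -0.2108, 0.0881]
eef_rot: [-0.0, 0.815, 0.58, -0.002]
wrist_force: [-9.1, -6.0, 0.8]
opening: 0.45
grasp_force: 92.8
```

>>> {"name": "carry_out", "arguments": {
  "plan": "0 0 0 0 0 0.5;0 0 0 0 0 0.5;0 0 0 0 0 0.5;0 0 0 0 0 0.5;0 0 0 0 0 0.5;0 0 0 0 0 0.5;0 0 0 0 0 0.5;0 0 0 0 0 0"
}}

```text
time_s: 16.92
eef_pos: [0.5353, -0.2105, 0.088]
eef_rot: [-0.001, 0.903, 0.429, -0.003]
wrist_force: [-11.5, -4.8, 2.4]
opening: 0.452
grasp_force: 93.2
```

```bash
python3 s.py; python3 - <<'E'
from h import *
from bench import ctrl
c=ctrl.camera("top"); a=c["pixels"][165:235,325:437,::-1]
cc=ctrl.camera("wrist"); 
o=np.vstack([cv2.resize(a,(448,280),interpolation=cv2.INTER_CUBIC),cv2.resize(cc["pixels"][:,:,::-1],(448,280))])
cv2.imwrite("pics/t2.png",o)
E
```

```text
p [ 0.5353 -0.2105  0.088 ] toolyaw 0.887 q6 0.107 F [-11.5  -4.8   2.4] T [-1.174  1.836  0.026] j6 0.734 grip 93.2 0.452 t 16.92
```

View pics/t2.png

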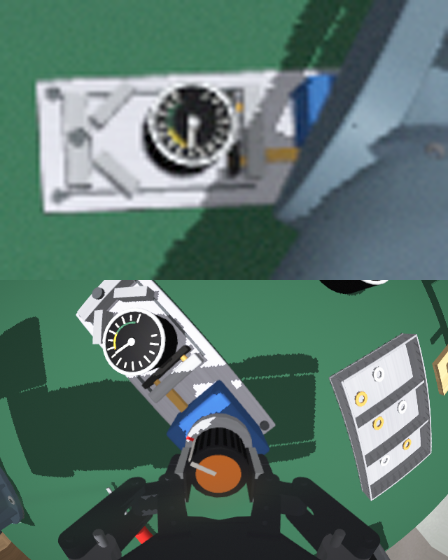

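The jaw has advanced with the collar and the indicator is still upright. I'll relieve the side force and go on in small steps.

>>> {"name": "carry_out", "arguments": {
  "plan": "-0.025 -0.012 0 0 0 0.3;-0.025 -0.012 0 0 0 0.3;0 0 0 0 0 0.3;0 0 0 0 0 0.3;0 0 0 0 0 0.3;0 0 0 0 0 0.3;0 0 0 0 0 0.3;0 0 0 0 0 0.3"
}}

```text
time_s: 17.68
eef_pos: [0.5347, -0.2103, 0.0881]
eef_rot: [-0.0, 0.948, 0.319, -0.001]
wrist_force: [-4.4, -0.6, 0.6]
opening: 0.449
grasp_force: 92.7
```

```bash
python3 s.py
```

```text
p [ 0.5347 -0.2103  0.0881] toolyaw 0.648 q6 0.343 F [-4.4 -0.6  0.6] T [-0.437  0.897  0.218] j6 -0.231 grip 92.7 0.449 t 17.68
```

>>> {"name": "carry_out", "arguments": {
  "plan": "-0.02 -0.015 0 0 0 0.2;0 0 0 0 0 0.2;0 0 0 0 0 0.2;0 0 0 0 0 0.2;0 0 0 0 0 0.2;0 0 0 0 0 0.2;0 0 0 0 0 0.2;0 0 0 0 0 0.2"
}}

```text
time_s: 18.35
eef_pos: [0.5344, -0.2101, 0.088]
eef_rot: [-0.0, 0.971, 0.241, -0.0]
wrist_force: [-2.3, 2.1, 0.5]
opening: 0.447
grasp_force: 92.6
```

```bash
python3 s.py
```

```text
p [ 0.5344 -0.2101  0.088 ] toolyaw 0.487 q6 0.502 F [-2.3  2.1  0.5] T [0.069 0.602 0.275] j6 -0.074 grip 92.6 0.447 t 18.35
```

>>> {"name": "carry_out", "arguments": {
  "plan": "0 0 0 0 0 0.2;0 0 0 0 0 0.2;0 0 0 0 0 0.2;0 0 0 0 0 0.2;0 0 0 0 0 0.2;0 0 0 0 0 0.2;0 0 0 0 0 0.2;0 0 0 0 0 0.2"
}}

```text
time_s: 19.02
eef_pos: [0.5343, -0.2098, 0.088]
eef_rot: [-0.001, 0.987, 0.163, -0.0]
wrist_force: [-4.1, 3.5, 1.6]
opening: 0.448
grasp_force: 92.9
```

```bash
python3 s.py
```

```text
p [ 0.5343 -0.2098  0.088 ] toolyaw 0.327 q6 0.663 F [-4.1  3.5  1.6] T [0.457 0.888 0.212] j6 -0.067 grip 92.9 0.448 t 19.02
```

>>> {"name": "carry_out", "arguments": {
  "plan": "0 0 0 0 0 0.2;0 0 0 0 0 0.2;0 0 0 0 0 0.2;0 0 0 0 0 0.2;0 0 0 0 0 0.2;0 0 0 0 0 0.2;0 0 0 0 0 0.2;0 0 0 0 0 0.2"
}}

```text
time_s: 19.68
eef_pos: [0.5341, -0.2095, 0.088]
eef_rot: [-0.001, 0.997, 0.083, -0.001]
wrist_force: [-4.4, 4.0, 2.5]
opening: 0.451
grasp_force: 93.0
```

```bash
python3 s.py
```

```text
p [ 0.5341 -0.2095  0.088 ] toolyaw 0.167 q6 0.823 F [-4.4  4.   2.5] T [0.641 1.034 0.247] j6 -0.066 grip 93.0 0.451 t 19.68
```

>>> {"name": "carry_out", "arguments": {
  "plan": "0 0 0 0 0 0.2;0 0 0 0 0 0.2;0 0 0 0 0 0.2;0 0 0 0 0 0.2;0 0 0 0 0 0.2;0 0 0 0 0 0.2;0 0 0 0 0 0.2;0 0 0 0 0 0.2"
}}

```text
time_s: 20.35
eef_pos: [0.534, -0.2091, 0.088]
eef_rot: [-0.001, 1.0, 0.003, -0.001]
wrist_force: [-5.4, 6.3, 3.9]
opening: 0.449
grasp_force: 93.2
```

```bash
python3 s.py
```

```text
p [ 0.534  -0.2091  0.088 ] toolyaw 0.007 q6 0.983 F [-5.4  6.3  3.9] T [0.921 1.045 0.259] j6 -0.065 grip 93.2 0.449 t 20.35
```

>>> {"name": "carry_out", "arguments": {
  "plan": "-0.025 -0.03 -0.01 0 0 0.2;0 0 0 0 0 0.2;0 0 0 0 0 0.2;0 0 0 0 0 0.2;0 0 0 0 0 0.2;0 0 0 0 0 0.2;0 0 0 0 0 0.2;0 0 0 0 0 0.2"
}}

```text
time_s: 21.02
eef_pos: [0.5338, -0.2087, 0.0881]
eef_rot: [-0.001, 0.997, -0.077, 0.0]
wrist_force: [3.4, 5.1, -7.8]
opening: 0.445
grasp_force: 91.2
```

```bash
python3 s.py
```

```text
p [ 0.5338 -0.2087  0.0881] toolyaw -0.153 q6 1.143 F [ 3.4  5.1 -7.8] T [ 0.611 -0.306  0.258] j6 -0.070 grip 91.2 0.445 t 21.02
```

>>> {"name": "carry_out", "arguments": {
  "plan": "0 0 0 0 0 0.2;0 0 0 0 0 0.2;0 0 0 0 0 0.2;0 0 0 0 0 0.2;0 0 0 0 0 0.2;0 0 0 0 0 0.2;0 0 0 0 0 0.2;0 0 0 0 0 0.2"
}}

```text
time_s: 21.68
eef_pos: [0.5339, -0.2084, 0.0881]
eef_rot: [-0.001, 0.988, -0.156, 0.0]
wrist_force: [4.1, 4.7, -7.7]
opening: 0.446
grasp_force: 91.3
```

```bash
python3 s.py
```

```text
p [ 0.5339 -0.2084  0.0881] toolyaw -0.313 q6 1.303 F [ 4.1  4.7 -7.7] T [ 0.87  -0.399  0.26 ] j6 -0.066 grip 91.3 0.446 t 21.68
```

>>> {"name": "carry_out", "arguments": {
  "plan": "0 0 0 0 0 0.2;0 0 0 0 0 0.2;0 0 0 0 0 0.2;0 0 0 0 0 0.2;0 0 0 0 0 0.2;0 0 0 0 0 0.2;0 0 0 0 0 0.2;0 0 0 0 0 0.2"
}}

```text
time_s: 22.35
eef_pos: [0.534, -0.208, 0.0881]
eef_rot: [-0.001, 0.972, -0.234, 0.0]
wrist_force: [4.7, 5.8, -6.8]
opening: 0.449
grasp_force: 91.4
```

```bash
python3 s.py
```

```text
p [ 0.534  -0.208   0.0881] toolyaw -0.473 q6 1.463 F [ 4.7  5.8 -6.8] T [ 1.129 -0.423  0.323] j6 -0.062 grip 91.4 0.449 t 22.35
```

>>> {"name": "carry_out", "arguments": {
  "plan": "0 0 0 0 0 0.2;0 0 0 0 0 0.2;0 0 0 0 0 0.2;0 0 0 0 0 0.2;0 0 0 0 0 0.2;0 0 0 0 0 0.2;0 0 0 0 0 0.2;0 0 0 0 0 0.2"
}}

```text
time_s: 23.02
eef_pos: [0.5341, -0.2077, 0.0881]
eef_rot: [-0.001, 0.95, -0.311, 0.0]
wrist_force: [5.7, 8.2, -7.0]
opening: 0.447
grasp_force: 91.4
```

```bash
python3 s.py
```

```text
p [ 0.5341 -0.2077  0.0881] toolyaw -0.633 q6 1.623 F [ 5.7  8.2 -7. ] T [ 1.366 -0.602  0.298] j6 -0.026 grip 91.4 0.447 t 23.02
```

>>> {"name": "carry_out", "arguments": {
  "plan": "0 -0.02 0.01 0 0 0.12;0 -0.02 0 0 0 0.12;0 0 0 0 0 0.12;0 0 0 0 0 0.12;0 0 0 0 0 0.12;0 0 0 0 0 0.12;0 0 0 0 0 0.12;0 0 0 0 0 0.12"
}}

```text
time_s: 23.68
eef_pos: [0.5344, -0.2075, 0.088]
eef_rot: [-0.0, 0.934, -0.356, -0.0]
wrist_force: [0.8, 5.5, -2.1]
opening: 0.447
grasp_force: 92.3
```

```bash
python3 s.py
```

```text
p [ 0.5344 -0.2075  0.088 ] toolyaw -0.728 q6 1.721 F [ 0.8  5.5 -2.1] T [1.035 0.291 0.304] j6 0.185 grip 92.3 0.447 t 23.68
```

```bash
python3 - <<'E'
from h import *
from bench import ctrl
a=ctrl.camera("top")["pixels"][165:235,325:437,::-1]
s=ctrl.camera("side")["pixels"][215:300,300:390,::-1]
w=ctrl.camera("wrist")["pixels"][:,:,::-1]
o=np.zeros((600,780,3),np.uint8)
o[:250,:400]=cv2.resize(a,(400,250),interpolation=cv2.INTER_CUBIC)
o[:340,400:760]=cv2.resize(s,(360,340),interpolation=cv2.INTER_CUBIC)
o[250:600,:400]=cv2.resize(w[50:400,120:520],(400,350))
cv2.imwrite("pics/t3.png",o)
E
```

```text
(no output)
```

View pics/t3.png

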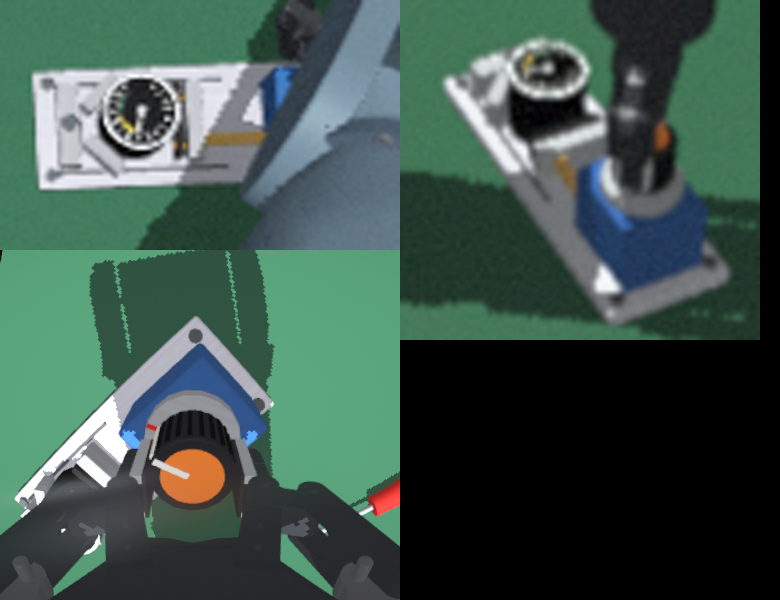

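The indicator is now at or near the V. The knob's white line at (155,462) still stands over the collar's red line at (152,428), so it hasn't clicked. I'll continue in small steps.

>>> {"name": "carry_out", "arguments": {
  "plan": "0 0 0 0 0 0.12;0 0 0 0 0 0.12;0 0 0 0 0 0.12;0 0 0 0 0 0.12;0 0 0 0 0 0.12;0 0 0 0 0 0.12;0 0 0 0 0 0.12;0 0 0 0 0 0.12"
}}

```text
time_s: 24.5
eef_pos: [0.5345, -0.2073, 0.0881]
eef_rot: [-0.001, 0.916, -0.401, -0.0]
wrist_force: [0.1, 6.0, -2.2]
opening: 0.452
grasp_force: 92.3
```

```bash
python3 s.py
```

```text
p [ 0.5345 -0.2073  0.0881] toolyaw -0.824 q6 1.817 F [ 0.1  6.  -2.2] T [1.119 0.201 0.452] j6 0.253 grip 92.3 0.452 t 24.50
```

>>> {"name": "carry_out", "arguments": {
  "plan": "0 0 0 0 0 0.12;0 0 0 0 0 0.12;0 0 0 0 0 0.12;0 0 0 0 0 0.12;0 0 0 0 0 0.12;0 0 0 0 0 0.12;0 0 0 0 0 0.12;0 0 0 0 0 0.12"
}}

```text
time_s: 25.17
eef_pos: [0.5346, -0.2072, 0.0881]
eef_rot: [-0.001, 0.896, -0.444, -0.0]
wrist_force: [1.3, 7.1, -3.0]
opening: 0.452
grasp_force: 92.3
```

```bash
python3 s.py
```

```text
p [ 0.5346 -0.2072  0.0881] toolyaw -0.920 q6 1.913 F [ 1.3  7.1 -3. ] T [1.241 0.074 0.532] j6 0.361 grip 92.3 0.452 t 25.17
```

Torque is climbing, so it's clamped.

>>> {"name": "carry_out", "arguments": {
  "plan": "0 0 0 0 0 0.1;0 0 0 0 0 0.1;0 0 0 0 0 0.1;0 0 0 0 0 0.1;0 0 0 0 0 0.1;0 0 0 0 0 0.1;0 0 0 0 0 0;0 0 0 0 0 0"
}}

```text
time_s: 25.83
eef_pos: [0.535, -0.2073, 0.0881]
eef_rot: [-0.001, 0.882, -0.47, 0.0]
wrist_force: [2.8, 6.3, -3.2]
opening: 0.451
grasp_force: 83.9
```

```bash
python3 s.py
```

```text
p [ 0.535  -0.2073  0.0881] toolyaw -0.980 q6 1.972 F [ 2.8  6.3 -3.2] T [ 1.025 -0.214  0.545] j6 0.566 grip 83.9 0.451 t 25.83
```

>>> {"name": "carry_out", "arguments": {
  "plan": "0 0 0 0 0 0.1;0 0 0 0 0 0.1;0 0 0 0 0 0.1;0 0 0 0 0 0.1;0 0 0 0 0 0.1;0 0 0 0 0 0.1;0 0 0 0 0 0;0 0 0 0 0 0"
}}

```text
time_s: 26.5
eef_pos: [0.535, -0.2073, 0.0881]
eef_rot: [-0.001, 0.868, -0.497, 0.0]
wrist_force: [2.5, 6.8, -3.8]
opening: 0.442
grasp_force: 83.8
```

```bash
python3 s.py
```

```text
p [ 0.535  -0.2073  0.0881] toolyaw -1.041 q6 2.033 F [ 2.5  6.8 -3.8] T [ 1.082e+00 -3.220e-01  1.000e-03] j6 -0.017 grip 83.8 0.442 t 26.50
```

Torque fell from 0.545 to 0.00, which is the click. I'll stop turning, release and lift, then check the marks.

>>> {"name": "carry_out", "arguments": {
  "plan": "0 0 0 0 0 0;0 0 0 0 0 0;0 0 0 0 0 0;0 0 0 0 0 0;0 0 0 0 0 0;0 0 0 0 0 0;0 0 0 0 0 0;0 0 0 0 0 0",
  "claw": -1
}}

```text
time_s: 27.17
eef_pos: [0.5346, -0.208, 0.0881]
eef_rot: [0.0, 0.868, -0.497, 0.0]
wrist_force: [-0.3, -0.4, 0.1]
opening: 0.998
grasp_force: 0.0
```

>>> {"name": "carry_out", "arguments": {
  "plan": "0 0 -0.2 0 0 0;0 0 -0.4 0 0 0;0 0 -0.6 0 0 0;0 0 -0.6 0 0 0;0 0 -0.6 0 0 0;0 0 -0.6 0 0 0;0 0 -0.3 0 0 0;0 0 0 0 0 0"
}}

```text
time_s: 27.83
eef_pos: [0.5363, -0.209, 0.2241]
eef_rot: [0.0, 0.868, -0.496, 0.003]
wrist_force: [0.6, -0.1, 1.0]
opening: 0.998
grasp_force: 0.0
```

```bash
python3 s.py; python3 - <<'E'
from h import *
from bench import ctrl
a=ctrl.camera("top")["pixels"][165:235,325:437,::-1]
s=ctrl.camera("side")["pixels"][215:300,300:390,::-1]
w=ctrl.camera("wrist")["pixels"][:,:,::-1]
o=np.zeros((600,780,3),np.uint8)
o[:250,:400]=cv2.resize(a,(400,250),interpolation=cv2.INTER_CUBIC)
o[:340,400:760]=cv2.resize(s,(360,340),interpolation=cv2.INTER_CUBIC)
o[250:600,:400]=cv2.resize(w[50:400,120:520],(400,350))
o[340:600,400:760]=cv2.resize(w[220:350,220:400],(360,260),interpolation=cv2.INTER_CUBIC)
cv2.imwrite("pics/t4.png",o)
E
```

```text
p [ 0.5363 -0.209   0.2241] toolyaw -1.039 q6 2.032 F [ 0.6 -0.1  1. ] T [ 0.037 -0.003 -0.049] j6 0.000 grip 0.0 0.998 t 27.83
```

View pics/t4.png

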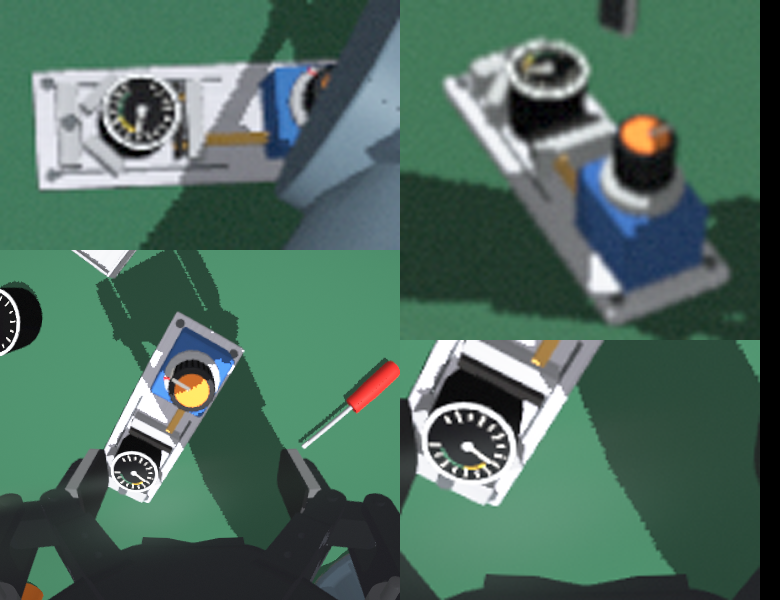

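The indicator is clamped upright in the V. The orange knob top with its white line is at (190,388), and the red line is at about (165,377). I'll measure the angle between the lines.

```bash
python3 - <<'E'
from h import *
from bench import ctrl
c=ctrl.camera("wrist"); im=c["pixels"].astype(int)
r,g,b=im[...,0],im[...,1],im[...,2]; K=np.array([.5375,-.2092])
V,U=np.mgrid[:400,:640]
W1=np.full((400,640,2),9.);W2=W1.copy()
for v in range(130,280):
    for u in range(230,400):
        W1[v,u]=fat(c,(u,v),.114)[:2]-K; W2[v,u]=fat(c,(u,v),.078)[:2]-K
org=(r>150)&(r-b>90)&(np.hypot(*W1.transpose(2,0,1))<.03)
print("orange centre off mm",W1[org].mean(0)*1e3,org.sum())
wh=(np.minimum(np.minimum(r,g),b)>120)&(abs(r-b)<45)&(np.hypot(*(W1).transpose(2,0,1))<.0175)
red=(r>120)&(g<90)&(b<100)&(r-g>70)&(abs(np.hypot(*W2.transpose(2,0,1))-.0235)<.006)
for n,m,W in(("white",wh,W1),("red",red,W2)):
    if m.any():
        a=W[m].mean(0); print(n,m.sum(),a*1e3,np.degrees(np.arctan2(a[1],a[0])))
E
```

```text
orange centre off mm [-1.94464301  2.27990482] 946
white 63 [9.88010287 0.37953354] 2.1998741777610666
red 8 [17.81690688 11.87058055] 33.67368447923541
```

The white line stands about 31° clockwise of the red line, so that's exactly one click. Handing in.

```bash
python3 -c "
from bench import ctrl
print(ctrl.hand_in())"
```

```text
the job is handed in; nothing more can be done
None
```

The airspeed indicator is clamped dial up in the V jaw after one clutch click (the knob's white line is about 31° clockwise of the collar's red line), the knob is released, and the job was handed in at about 28 s of the 72 s allowed.

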